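Make up two field kits on the laboratory bench

ROBOT

A 6-joint arm with a two-finger parallel gripper is mounted at the origin on the work surface. World frame = base frame: x ahead of the robot, y to its left, z up, the work surface at z = 0. Lengths are in m, angles in degrees, forces in N, time in s.
With the tool pointing down it reaches from about 0.4 to 0.825 m from the base axis. Payload 7 kg.
Tool frame: the origin (TCP) lies between the finger pads; the fingertips stand 22 mm ahead of it and the grasp point (between the pads) lies 3 mm ahead of it; z points along the fingers, y is the line along which they close (so a half turn about z gives the same grasp; the last joint's range is limited). The gripper opens to 88 mm and grips with 3 to 60 N. Pads are 19 mm wide; open, the fingers measure 130 mm over their backs; the gripper's body (78 mm by 193 mm) begins 47 mm behind the grasp point.
Start: joints at [16.507, 20.546, 0.682, 0, -70.136, -16.507], TCP at [0.675, -0, 0.249] pointing down, gripper open.
Joint ranges: [-176.03, 176.03], [-82.01, 121.73], [-58.28, 71.71], [-173.87, 95.51], [-174.79, -0.11], [-173.66, 173.66]. Speed limits (degrees/s): [136.94, 136.94, 172.46, 180, 180, 180].

INTERFACE

Orientations are given as [roll, pitch, yaw] about the fixed x, y, z axes, in that order (R = Rz(yaw) Ry(pitch) Rx(roll)).
In Python, from plant import ctrl gives the robot as it stands.
- The arm moves only by the tool apply_moves, never from a script. Its argument "targets" is a list of rows, each an object with "travel": the shift along the tool's x, y, z in mm, a list of three; "roll": the turn about the tool's z in degrees; "jaw": the finger opening in mm, from 0 to 87.6. In form: [{"travel": [tx, ty, tz], "roll": roll, "jaw": jaw}, ...]. A call has 1 to 10 rows; each row shifts and turns the commanded pose from where the row before left it, along the tool's axes as they then stand; what a row does not reach is not made up. A row lasts 1/10 s, in which the tool goes at most 50 mm and 8.59 degrees, less where a joint would pass 70% of its speed; a pose out of reach is approached as far as the arm can. A call with a gripper value outside its range is refused whole. The fingers move at their own pace and stop on an object; the grip force is fixed at half the most. Time passes only in rows, so rows that do not move let the fingers close. It gives the time, the measured TCP pose, the force, the opening and the grip force at its end, in the units of the state.
- ctrl.get_obs(): the state, without advancing time (a new reading comes with each control period).
- ctrl.snapshot(name): name is "scene" or "side" or "wrist"; returns the picture (480x640x3 uint8, red, green, blue); there is no depth.
- ctrl.calibration(name): a dict with "K" (3x3 intrinsics, pixels), "dist_coeffs" ([k1, k2, p1, p2, k3] as OpenCV has them; the pictures are not rectified), "extrinsics" (4x4, takes a point from camera to world coordinates); the wrist camera has in their place "hand_eye" (4x4, takes a point from camera to tool coordinates, whose origin is the TCP and whose axes are the flange's). Camera axes: x right, y down, z forward; pixel columns grow to the right and rows downward; lengths in m; the calibration is good to about 2 mm. A picture is of the moment at which its call begins: read the wrist's pose just before it. calibration takes no time and is no camera call.
- ctrl.close_job(): hands the job in; it is judged then, once.
The state is a dict: "clock": time; "joint_pos": joint angles; "qvel": joint speeds; "tau": joint torques, N m; "tool_pos": TCP position; "orientation": TCP orientation; "force": force on the tool from outside, world axes, zero at the start; "moment": the same for the moment, N m; "opening": finger opening in m; "gripper_force": force on a finger pad.
Only numpy, scipy, OpenCV 4.12 (cv2) and the standard library are available. Lean on these libraries where they do the work, as an engineer would, in place of code of your own. Each camera call takes 0.05 s, during which the arm holds its last target. There are 200 camera calls.

TASK

Make up the two kits from the stock at the back of the bench. In the three-compartment tray put the cuvette box next to the pull tab, the steel weight in the middle and the slim vial at the far end; in the two-compartment tray put the pointed dropper bottle next to the pull tab and the wide jar at the other end. Stand each thing upright on the tray floor in the middle of its compartment, and leave the beaker and the roll of tape where they are.

Things in the scene. Friction and masses are not known exactly. Their poses are not given: they have to be found in the camera images.
- tray3: aluminium tray fixed to the bench, black floor, three compartments in a row, flat pull tab with a dark stripe at one end (26 mm long, 8 mm high). 244 x 84 mm without tab; walls 4 mm thick, rims 11 mm, inner floor 4 mm above the bench; compartments 76 x 76 mm, pitch 80 mm. Origin: middle, at bench height; z up, y along the row to the tab. Compartment centres: y = +80 (at tab), 0, -80 mm; x = 0
- tray2: aluminium tray fixed to the bench, black floor, two compartments in a row, flat pull tab with a dark stripe at one end (26 mm long, 8 mm high). 164 x 84 mm without tab; walls 4 mm thick, rims 11 mm, inner floor 4 mm above the bench; compartments 76 x 76 mm, pitch 80 mm. Origin: middle, at bench height; z up, y along the row to the tab. Compartment centres: y = +40 (at tab), -40 mm; x = 0
- vial: slim loose vial, white with a black cap of the same width: upright cylinder 26 mm in diameter, 66 mm tall, about 40 g. Origin: centre of its underside; z up when it stands
- jar: wide squat loose jar, white, 50 mm in diameter and 46 mm tall, with a black lid 52 mm in diameter over its top 13 mm; about 100 g. Origin: centre of its underside; z up when it stands
- cuvette_box: small loose rectangular box of cuvettes, white with a grey lid, 50 mm (its x) x 34 mm (its y) x 48 mm tall, about 120 g, closed. Origin: centre of its underside; z up when it stands
- weight: loose steel calibration weight: cylinder 38 mm in diameter up to 40 mm height, with a neck and a knob 25 mm in diameter on top, 58 mm tall in all, about 350 g. Origin: centre of its underside; z up when it stands
- dropper: loose white dropper bottle: cylinder 40 mm in diameter up to 40 mm height, then a shoulder and a pointed conical nozzle, 66 mm tall in all, about 60 g. Origin: centre of its underside; z up when it stands
- beaker: small loose glass beaker, 40 mm wide at the rim, 50 mm tall, among the stock; not part of the kits. Origin: centre of its underside
- tape: roll of paper tape lying flat, 44 mm in diameter with a hole, 18 mm high, loose, among the stock; not part of the kits. Origin: centre of its underside
Things that resemble listed ones, but are neither listed nor needed, are in the scene too. What is shaped like the jar but yellow is not meant.

How it is judged (in metres and radians):
At the end, for the whole second after the job is handed in: Each of the five things stands upright (within 7 degrees), at rest, on the floor of the compartment the goal names, its centre within 14 mm of the compartment's centre along and across the tray. The beaker and the tape were never pushed more than 20 mm (x of cuvette_box in the frame of tray3 between -0.014 and 0.014 m and y of cuvette_box in the frame of tray3 between 0.066 and 0.094 m and z of cuvette_box in the frame of tray3 between -0.002 and 0.01 m and angle between each of cuvette_box, weight, vial, dropper, jar's own z axis and vertical below 0.12 rad and linear speed of each of cuvette_box, weight, vial, dropper, jar below 0.02 m/s and angular speed of each of cuvette_box, weight, vial, dropper, jar below 0.3 rad/s and x of weight in the frame of tray3 between -0.014 and 0.014 m and y of weight in the frame of tray3 between -0.014 and 0.014 m and z of weight in the frame of tray3 between -0.002 and 0.01 m and x of vial in the frame of tray3 between -0.014 and 0.014 m and y of vial in the frame of tray3 between -0.094 and -0.066 m and z of vial in the frame of tray3 between -0.002 and 0.01 m and x of dropper in the frame of tray2 between -0.014 and 0.014 m and y of dropper in the frame of tray2 between 0.026 and 0.054 m and z of dropper in the frame of tray2 between -0.002 and 0.01 m and x of jar in the frame of tray2 between -0.014 and 0.014 m and y of jar in the frame of tray2 between -0.054 and -0.026 m and z of jar in the frame of tray2 between -0.002 and 0.01 m); the robot touches nothing.
It fails at once if the beaker is pushed more than 20 mm from its place (distance of beaker from where it was at the start of the episode above 0.02 m).
It fails at once if the tape is pushed more than 20 mm from its place (distance of tape from where it was at the start of the episode above 0.02 m).
It also fails if it takes over 120 s, if anything falls off the work surface, if the arm or the gripper's body presses on something with over 40 N, if the wrist force passes 120 N, or if a joint passes its speed limit or range.

## Working session

There is one attempt and no reset: what is moved stays moved. The work goes in short steps, Python scripts to look and compute and a tool call to move; the robot and the scene stay as the last step left them, time stands still between calls to the robot, and variables do not carry over. Pictures are saved under pics/ and viewed, at most 14 in all, crops included, and the job is handed in when it is done.

Besides the shell and the picture viewer there is one more tool, called after ">>>" as name([rows], argument=value, ...), one row to a line, values as JSON. apply_moves: Moves the arm, as the interface text tells. Its arguments: {"type":"object","properties":{"targets":{"type":"array","items":{"type":"object","properties":{"travel":{"type":"array","items":{"type":"number"}},"roll":{"type":"number"},"jaw":{"type":"number"}}}}},"required":["targets"]}

```bash
mkdir -p pics
cat > h.py <<'E'
import numpy as np, cv2
from plant import ctrl
from scipy.spatial.transform import Rotation as R
def snap(n,f):
    o=ctrl.get_obs(); im=ctrl.snapshot(n); cv2.imwrite('pics/'+f,im[:,:,::-1]); return o,im
def cam(n,o=None):
    c=ctrl.calibration(n); K=np.array(c['K']); d=np.array(c['dist_coeffs'])
    if 'extrinsics' in c: T=np.array(c['extrinsics'])
    else:
        o=o or ctrl.get_obs(); B=np.eye(4); B[:3,:3]=R.from_euler('xyz',o['orientation'],degrees=True).as_matrix(); B[:3,3]=o['tool_pos']; T=B@np.array(c['hand_eye'])
    return K,d,T
def w(n,px,z,o=None):
    K,d,T=cam(n,o); p=cv2.undistortPoints(np.array(px,float).reshape(-1,1,2),K,d).reshape(-1,2)
    r=np.c_[p,np.ones(len(p))]@T[:3,:3].T; t=T[:3,3]
    return t+r*((np.broadcast_to(z,len(p))-t[2])/r[:,2])[:,None]
def proj(n,P,o=None):
    K,d,T=cam(n,o); I=np.linalg.inv(T)
    return cv2.projectPoints(np.array(P,float).reshape(-1,1,3),cv2.Rodrigues(I[:3,:3])[0],I[:3,3],K,d)[0].reshape(-1,2)
E
python3 - <<'E'
from h import *
for n in('scene','side','wrist'):
    o,_=snap(n,n+'0.png'); print(n,cam(n,o)[2].round(3).tolist())
print(o)
E
```

```text
scene [[0.528, 0.483, -0.699, 1.321], [0.849, -0.287, 0.443, -0.485], [0.013, -0.827, -0.562, 0.656], [0.0, 0.0, 0.0, 1.0]]
side [[-0.998, -0.035, 0.059, 0.521], [-0.066, 0.728, -0.683, 0.623], [-0.019, -0.685, -0.728, 0.71], [0.0, 0.0, 0.0, 1.0]]
wrist [[-1.0, -0.001, -0.003, 0.674], [-0.002, 0.961, 0.276, -0.075], [0.003, 0.276, -0.961, 0.384], [0.0, 0.0, 0.0, 1.0]]
{'clock': 0.1, 'joint_pos': array([ 1.65082629e+01,  2.05865994e+01,  6.38344152e-01, -1.73212779e-02,
       -7.01381905e+01, -1.65064483e+01]), 'qvel': array([ 0.01613213, -0.11740403,  0.05165013, -0.04243421,  0.07147002,
        0.00447665]), 'tau': array([-1.42273191e-03, -5.84165347e+01,  2.93752134e+01,  7.01551259e+00,
        1.01412315e-02, -6.66964229e-05]), 'tool_pos': array([ 6.74575278e-01, -1.64302858e-05,  2.47720783e-01]), 'orientation': array([ 1.79912490e+02, -8.95047227e-03, -9.00040759e+01]), 'force': array([ 0.42948638, -1.17710364,  0.9067011 ]), 'moment': array([-0.0290184 , -0.0004392 , -0.01014928]), 'gripper_force': 0.0, 'opening': 0.08751184670877978}
```

View pics/scene0.png

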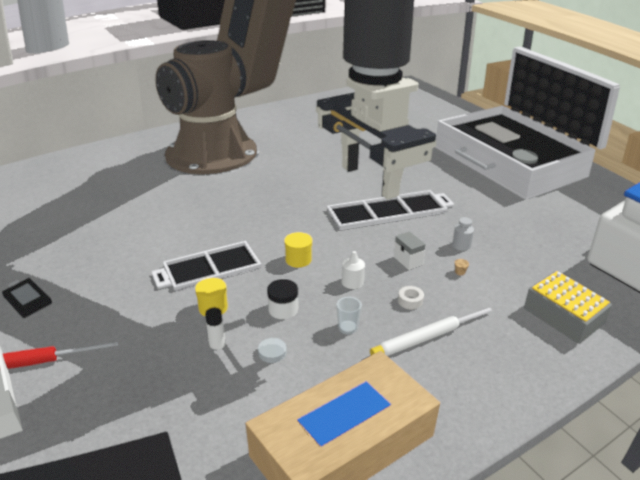

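View pics/side0.png

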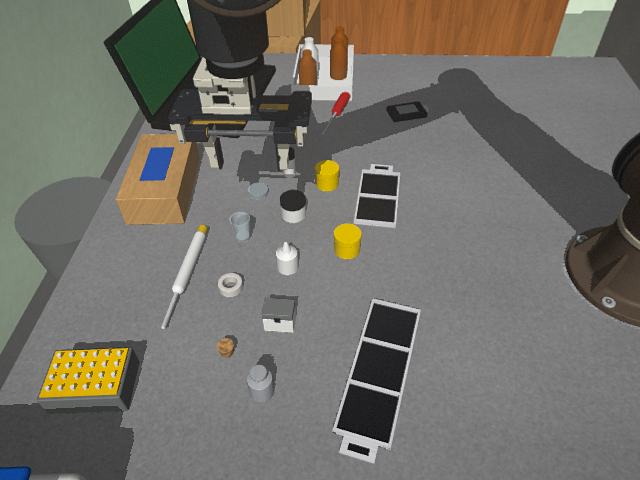

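View pics/wrist0.png

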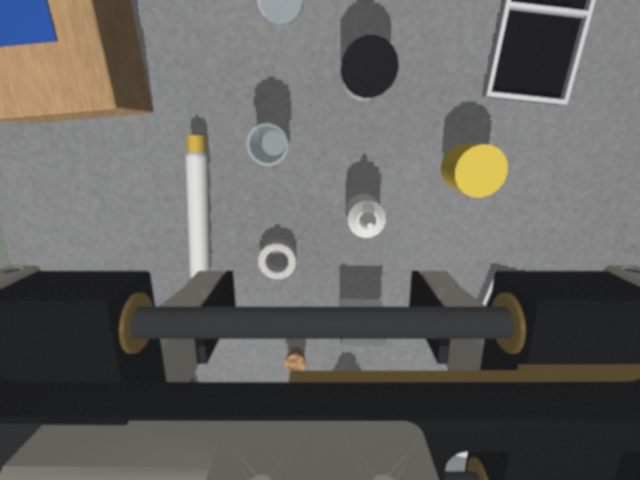

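The pictures show all the stock and both trays. The tray3 tab is at the +y end (side 360,450) and the tray2 tab at the -y end (side 381,168). The vial is visible in the scene view at (215,328). I'll measure from clicked pixels.

```bash
python3 - <<'E'
from h import *
np.set_printoptions(suppress=True,precision=4)
o=ctrl.get_obs()
def pr(l,n,px,z): print(l,n); print(w(n,px,z,o).round(4).tolist())
pr('tray3 corners','side',[(374,299),(420,308),(388,446),(337,434)],.011)
pr('tray3 corners','scene',[(328,208),(446,193),(452,207),(336,227)],.011)
pr('tray2 corners','side',[(360,170),(400,172),(395,226),(355,222)],.011)
pr('tray2 corners','scene',[(164,265),(252,244),(260,263),(171,286)],.011)
pr('tray2 near corners','wrist',[(488,95),(568,103)],.011)
pr('jar lid,beaker rim,tape top,dropper tip,yellow top','wrist',[(370,66),(268,145),(277,261),(369,219),(474,170)],[.046,.05,.018,.066,.046])
pr('vial top, jar top, dropper tip, beaker rim, tape, box lid, weight knob','scene',[(214,315),(283,290),(354,252),(348,305),(411,295),(411,241),(466,222)],[.066,.046,.066,.05,.018,.048,.058])
pr('jar top, dropper tip, beaker rim, tape, box lid, weight knob','side',[(292,197),(286,244),(240,217),(230,281),(280,306),(260,370)],[.046,.066,.05,.018,.048,.058])
pr('box lid corners','side',[(267,297),(297,296),(296,317),(263,318)],.048)
pr('wood','side',[(193,138),(185,190),(128,186),(147,135)],.08)
E
cat > crop.py <<'E'
E
python3 -c "
import cv2
a=cv2.imread('pics/scene0.png')[180:380,140:500]
cv2.imwrite('pics/scene0c.png',cv2.resize(a,(792,440)))"
```

```text
tray3 corners side
[[0.4693, 0.0869, 0.011], [0.3916, 0.102, 0.011], [0.4531, 0.3411, 0.011], [0.5242, 0.3282, 0.011]]
tray3 corners scene
[[0.4016, 0.1015, 0.011], [0.4791, 0.3647, 0.011], [0.5328, 0.3344, 0.011], [0.4734, 0.0756, 0.011]]
tray2 corners side
[[0.4959, -0.27, 0.011], [0.408, -0.2667, 0.011], [0.4258, -0.0958, 0.011], [0.5047, -0.1035, 0.011]]
tray2 corners scene
[[0.4209, -0.2674, 0.011], [0.4421, -0.0964, 0.011], [0.5059, -0.1112, 0.011], [0.4876, -0.2777, 0.011]]
tray2 near corners wrist
[[0.5052, -0.1119, 0.011], [0.4222, -0.1046, 0.011]]
jar lid,beaker rim,tape top,dropper tip,yellow top wrist
[[0.6303, -0.1324, 0.046], [0.724, -0.0635, 0.05], [0.7238, 0.0648, 0.018], [0.6286, 0.0039, 0.066], [0.5255, -0.0403, 0.046]]
vial top, jar top, dropper tip, beaker rim, tape, box lid, weight knob scene
[[0.6597, -0.2632, 0.066], [0.6369, -0.1331, 0.046], [0.6295, 0.011, 0.066], [0.7274, -0.0657, 0.05], [0.7297, 0.0631, 0.018], [0.6329, 0.1365, 0.048], [0.6471, 0.2599, 0.058]]
jar top, dropper tip, beaker rim, tape, box lid, weight knob side
[[0.6319, -0.1331, 0.046], [0.6268, 0.0153, 0.066], [0.725, -0.0665, 0.05], [0.7246, 0.0653, 0.018], [0.6246, 0.1374, 0.048], [0.6388, 0.2603, 0.058]]
box lid corners side
[[0.6482, 0.1202, 0.048], [0.5988, 0.1156, 0.048], [0.5965, 0.1577, 0.048], [0.649, 0.1624, 0.048]]
wood side
[[0.8606, -0.278, 0.08], [0.8355, -0.1056, 0.08], [0.9508, -0.1126, 0.08], [0.965, -0.2854, 0.08]]
```

View pics/scene0c.png

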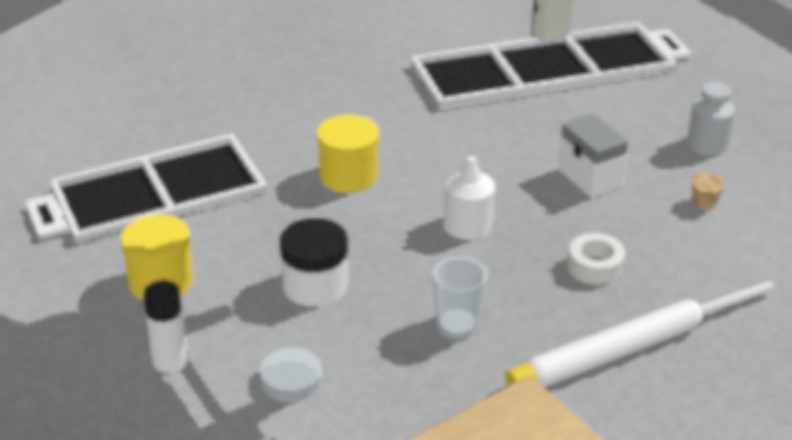

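Crop: the cuvette box (crop 593,150), weight (711,120), dropper (470,200), jar (315,260) and vial (166,325) are all standing upright. The scene, side and wrist estimates agree to about 1 cm. Next I'll take wrist looks over each tray area.

>>> apply_moves([
  {"travel":[32,28,-12]},
  {"travel":[32,28,-12]},
  {"travel":[32,28,-12]},
  {"travel":[32,28,-12]},
  {"travel":[0,0,0]},
  {"travel":[0,0,0]},
])

```text
validation failed for argument at $.ta...
```

Run:
```python
from h import *
import pickle
o,_=snap('wrist','w1.png'); pickle.dump(o,open('w1.pkl','wb')); print(o['tool_pos'],o['orientation'],o['clock'])
```

```text
[ 6.74649736e-01 -5.55066060e-05  2.47843198e-01] [ 1.79927142e+02 -7.81741898e-03 -9.00054825e+01] 0.15
```

>>> apply_moves([
  {"travel":[-48,0,0]},
  {"travel":[-48,0,0]},
  {"travel":[-48,0,0]},
  {"travel":[-48,0,0]},
  {"travel":[-48,0,0]},
  {"travel":[-48,0,0]},
  {"travel":[-48,0,0]},
  {"travel":[-48,0,0]},
  {"travel":[0,0,0]},
  {"travel":[0,0,0]},
])

```text
validation failed for argument at $.ta...
```

Run:
```python
from h import *
import pickle
o,_=snap('wrist','w2.png'); pickle.dump(o,open('w2.pkl','wb')); print(o['tool_pos'],o['orientation'],o['clock'])
```

```text
[ 6.74748215e-01 -2.26930747e-05  2.47982921e-01] [ 1.79943578e+02 -7.74480364e-03 -9.00023926e+01] 0.2
```

View pics/w1.png

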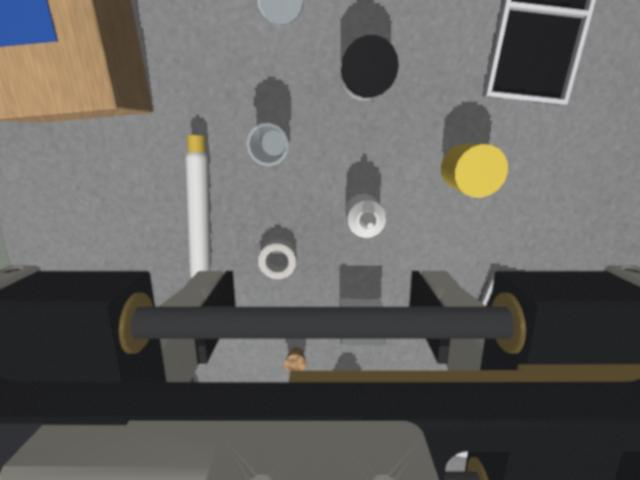

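View pics/w2.png

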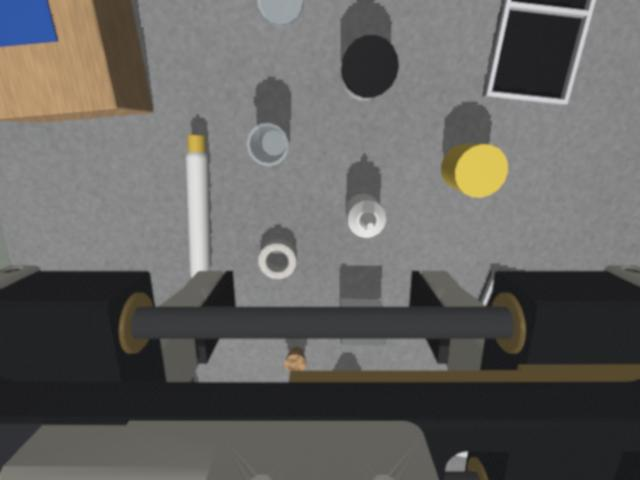

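Both moves were refused because each row needs all its fields, so these two pictures only repeat the start view. I'll resend with full rows.

>>> apply_moves([
  {"travel":[32,28,-12],"roll":0,"jaw":87},
  {"travel":[32,28,-12],"roll":0,"jaw":87},
  {"travel":[32,28,-12],"roll":0,"jaw":87},
  {"travel":[32,28,-12],"roll":0,"jaw":87},
  {"travel":[0,0,0],"roll":0,"jaw":87},
  {"travel":[0,0,0],"roll":0,"jaw":87},
])

```text
clock: 0.85
tool_pos: [0.5626, -0.1287, 0.2974]
orientation: [-179.9, 0.0, -90.1]
force: [0.2, -0.3, -0.3]
opening: 0.0872
gripper_force: 0.0
```

Run:
```python
from h import *
import pickle
o,_=snap('wrist','w1.png'); pickle.dump(o,open('w1.pkl','wb')); print(o['tool_pos'],o['orientation'],o['clock'])
```

```text
[ 0.56259342 -0.12871968  0.29741814] [-1.79899045e+02  1.95837246e-02 -9.00895634e+01] 0.85
```

>>> apply_moves([
  {"travel":[-48,0,0],"roll":0,"jaw":87},
  {"travel":[-48,0,0],"roll":0,"jaw":87},
  {"travel":[-48,0,0],"roll":0,"jaw":87},
  {"travel":[-48,0,0],"roll":0,"jaw":87},
  {"travel":[-48,0,0],"roll":0,"jaw":87},
  {"travel":[-48,0,0],"roll":0,"jaw":87},
  {"travel":[-48,0,0],"roll":0,"jaw":87},
  {"travel":[-48,0,0],"roll":0,"jaw":87},
  {"travel":[0,0,0],"roll":0,"jaw":87},
  {"travel":[0,0,0],"roll":0,"jaw":87},
])

```text
clock: 1.9
tool_pos: [0.5625, 0.2583, 0.2949]
orientation: [179.9, -0.1, -89.8]
force: [0.6, -0.6, 0.1]
opening: 0.0866
gripper_force: 0.0
```

Run:
```python
from h import *
import pickle
o,_=snap('wrist','w2.png'); pickle.dump(o,open('w2.pkl','wb')); print(o['tool_pos'],o['orientation'],o['clock'])
```

```text
[0.56248345 0.25832526 0.29488899] [ 1.79884813e+02 -9.16161401e-02 -8.98092352e+01] 1.9
```

View pics/w1.png

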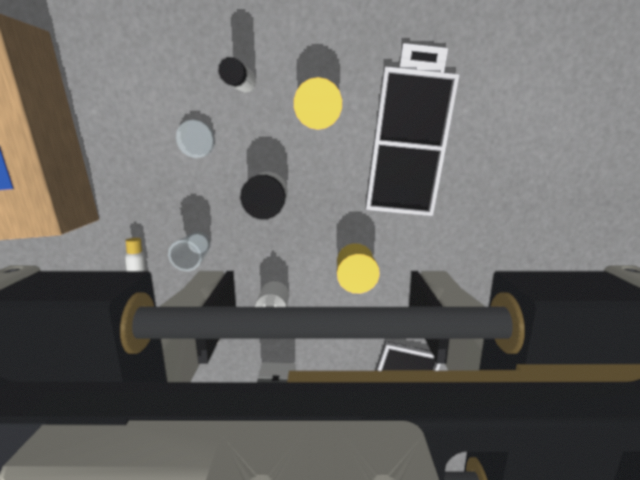

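View pics/w2.png

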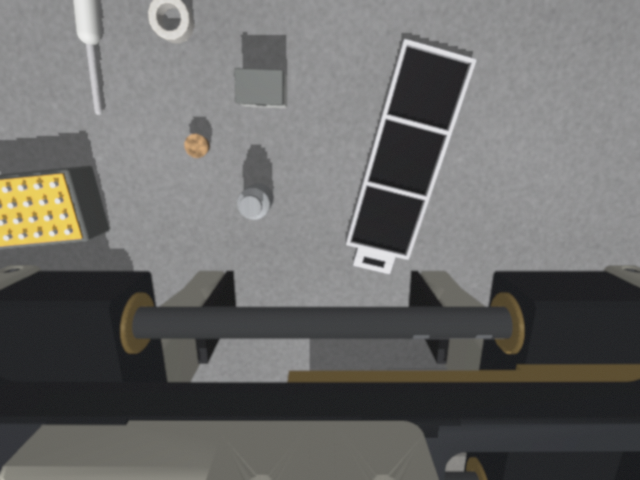

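w1: vial cap (232,71), jar lid (263,197), tray2 corners (385,67) (457,74) (433,214) (368,208), and yellow jars at (318,104) and (358,274). w2: tray3 corners (404,40) (474,60) (409,257) (348,244), box lid around (260,86) and weight knob (249,205).

Run:
```python
from h import *
import pickle
o1=pickle.load(open('w1.pkl','rb'));o2=pickle.load(open('w2.pkl','rb'))
def pr(l,a): print(l,(a*1000).round(0).astype(int)[:,:2].tolist())
pr('vial jar yel yel beaker',w('wrist',[(232,71),(263,197),(318,104),(358,274),(185,254)],[.066,.046,.046,.046,.05],o1))
lid=w('wrist',[(236,67),(284,69),(285,104),(235,103)],.048,o2)
pr('weight tape cork',w('wrist',[(249,205),(169,18),(196,146)],[.058,.018,.02],o2)); pr('lid',lid); pr('c',lid.mean(0)[None])
v=lid[0]-lid[1]+lid[3]-lid[2]; print('box ang',np.degrees(np.arctan2(v[1],v[0])), [np.linalg.norm(lid[i]-lid[i-1]).round(3) for i in range(4)])
def tray(n,c,ys):
    # order: c0,c1 = -y(image top) edge [large x, small x]; c2,c3 = +y edge [small x, large x]
    m=c.mean(0); v=(c[2]+c[3]-c[0]-c[1]); L=np.linalg.norm(v)/2; v/=np.linalg.norm(v)
    if n=='tray2': v=-v
    print(n,'centre',m.round(3),'L',L.round(3),'W',np.linalg.norm((c[0]+c[3]-c[1]-c[2])/2).round(3),'ydir ang',np.degrees(np.arctan2(v[1],v[0])).round(1))
    for y in ys: print('  ',y,(m+v*y)[:2].round(4))
t2=w('wrist',[(385,67),(457,74),(433,214),(368,208)],.011,o1); tray('tray2',t2,[.04,-.04])
t3=w('wrist',[(404,40),(474,60),(409,257),(348,244)],.011,o2); tray('tray3',t3,[.08,0,-.08])
```

```text
vial jar yel yel beaker [[650, -261], [629, -133], [566, -232], [518, -39], [723, -66]]
weight tape cork [[641, 260], [724, 67], [707, 199]]
lid [[649, 119], [600, 121], [600, 155], [652, 154]]
c [[625, 137]]
box ang -1.3265434846037056 [np.float64(0.035), np.float64(0.049), np.float64(0.034), np.float64(0.052)]
tray2 centre [ 0.457 -0.19   0.011] L 0.162 W 0.082 ydir ang -94.6
   0.04 [ 0.4536 -0.2297]
   -0.04 [ 0.4599 -0.15  ]
tray3 centre [0.46  0.212 0.011] L 0.24 W 0.082 ydir ang 76.7
   0.08 [0.4779 0.2895]
   0 [0.4595 0.2117]
   -0.08 [0.4412 0.1338]
```

Tray sizes come out right (0.162 and 0.240 m long), and the box lid measures 50 x 34 mm. First up is the box.

>>> apply_moves([
  {"travel":[24,-12,36],"roll":0,"jaw":87},
  {"travel":[24,-12,36],"roll":0,"jaw":87},
  {"travel":[24,-13,36],"roll":0,"jaw":87},
  {"travel":[24,-13,36],"roll":0,"jaw":87},
  {"travel":[25,-13,36],"roll":0,"jaw":87},
  {"travel":[0,0,0],"roll":0,"jaw":87},
  {"travel":[0,0,40],"roll":0,"jaw":87},
  {"travel":[0,0,40],"roll":0,"jaw":87},
  {"travel":[0,0,0],"roll":0,"jaw":87},
  {"travel":[0,0,0],"roll":0,"jaw":87},
])

```text
clock: 2.95
tool_pos: [0.6263, 0.1347, 0.0373]
orientation: [180.0, -0.0, -90.0]
force: [0.4, 0.2, 0.3]
opening: 0.0869
gripper_force: 0.0
```

>>> apply_moves([
  {"travel":[0,0,0],"roll":0,"jaw":0},
  {"travel":[0,0,0],"roll":0,"jaw":0},
  {"travel":[0,0,0],"roll":0,"jaw":0},
  {"travel":[0,0,0],"roll":0,"jaw":0},
  {"travel":[0,0,0],"roll":0,"jaw":0},
])

```text
clock: 3.45
tool_pos: [0.6263, 0.1352, 0.0372]
orientation: [-179.9, 0.0, -90.0]
force: [0.5, 0.1, 0.6]
opening: 0.0526
gripper_force: 0.4
```

>>> apply_moves([
  {"travel":[0,0,0],"roll":0,"jaw":0},
  {"travel":[0,0,0],"roll":0,"jaw":0},
])

```text
clock: 3.65
tool_pos: [0.6263, 0.1352, 0.0371]
orientation: [-180.0, 0.0, -90.0]
force: [-1.6, 0.6, 4.6]
opening: 0.0498
gripper_force: 30.0
```

>>> apply_moves([
  {"travel":[0,0,-32],"roll":0,"jaw":0},
  {"travel":[0,0,-32],"roll":0,"jaw":0},
  {"travel":[-31,30,0],"roll":0,"jaw":0},
  {"travel":[-31,30,0],"roll":0,"jaw":0},
  {"travel":[-31,30,0],"roll":0,"jaw":0},
  {"travel":[-31,29,0],"roll":0,"jaw":0},
  {"travel":[-29,29,0],"roll":6.6,"jaw":0},
  {"travel":[0,0,0],"roll":6.6,"jaw":0},
  {"travel":[0,0,0],"roll":0,"jaw":0},
  {"travel":[0,0,0],"roll":0,"jaw":0},
])

```text
clock: 4.65
tool_pos: [0.4779, 0.2878, 0.1003]
orientation: [180.0, -0.0, -103.0]
force: [-0.5, -0.8, -0.4]
opening: 0.0497
gripper_force: 30.0
```

Descend to z≈0.043 and open slightly.

>>> apply_moves([
  {"travel":[0,0,30],"roll":0,"jaw":0},
  {"travel":[0,0,24],"roll":0,"jaw":0},
  {"travel":[0,0,4],"roll":0,"jaw":0},
  {"travel":[0,0,0],"roll":0,"jaw":0},
  {"travel":[0,0,0],"roll":0,"jaw":0},
])

```text
clock: 5.15
tool_pos: [0.4786, 0.2874, 0.0426]
orientation: [-180.0, -0.0, -103.2]
force: [-0.7, 0.3, -1.2]
opening: 0.0498
gripper_force: 30.0
```

>>> apply_moves([
  {"travel":[0,0,1.5],"roll":0,"jaw":0},
  {"travel":[0,0,0],"roll":0,"jaw":72},
  {"travel":[0,0,0],"roll":0,"jaw":72},
  {"travel":[0,0,0],"roll":0,"jaw":72},
  {"travel":[0,0,-37],"roll":0,"jaw":80},
  {"travel":[0,0,-37],"roll":0,"jaw":80},
  {"travel":[-3,-41,0],"roll":0,"jaw":80},
  {"travel":[-3,-41,0],"roll":0,"jaw":80},
  {"travel":[-3,-41,0],"roll":0,"jaw":80},
  {"travel":[-2,-41,0],"roll":0,"jaw":80},
])

```text
clock: 6.15
tool_pos: [0.6417, 0.2611, 0.1155]
orientation: [-180.0, 0.0, -103.2]
force: [0.2, 1.2, -1.0]
opening: 0.0797
gripper_force: 0.0
```

>>> apply_moves([
  {"travel":[0,0,0],"roll":0,"jaw":80},
  {"travel":[0,0,0],"roll":0,"jaw":80},
])

```text
clock: 6.35
tool_pos: [0.6405, 0.2605, 0.1141]
orientation: [179.9, -0.0, -103.3]
force: [-0.2, -0.5, 0.5]
opening: 0.08
gripper_force: 0.0
```

>>> apply_moves([
  {"travel":[0,0,40],"roll":0,"jaw":80},
  {"travel":[0,0,41],"roll":0,"jaw":80},
  {"travel":[0,0,0],"roll":0,"jaw":80},
  {"travel":[0,0,0],"roll":0,"jaw":0},
  {"travel":[0,0,0],"roll":0,"jaw":0},
  {"travel":[0,0,0],"roll":0,"jaw":0},
  {"travel":[0,0,0],"roll":0,"jaw":0},
  {"travel":[0,0,0],"roll":0,"jaw":0},
  {"travel":[0,0,0],"roll":0,"jaw":0},
  {"travel":[0,0,0],"roll":0,"jaw":0},
])

```text
clock: 7.35
tool_pos: [0.6406, 0.2614, 0.0348]
orientation: [-179.9, 0.0, -103.2]
force: [-1.0, -0.3, 3.7]
opening: 0.0369
gripper_force: 30.0
```

>>> apply_moves([
  {"travel":[0,0,-35],"roll":0,"jaw":0},
  {"travel":[0,0,-35],"roll":0,"jaw":0},
  {"travel":[0,0,0],"roll":0,"jaw":0},
])

```text
clock: 7.65
tool_pos: [0.6426, 0.2626, 0.1091]
orientation: [-179.7, 0.3, -103.2]
force: [1.0, 0.5, -2.5]
opening: 0.037
gripper_force: 30.0
```

Run:
```python
from h import *
o,a=snap('side','s2.png'); o,b=snap('wrist','w3.png')
c=cv2.resize(a[260:480,180:440],(520,440)); d=b[80:480,180:480][:400]
d=cv2.resize(d,(280,373)); m=np.zeros((440,800,3),np.uint8); m[:,:520]=c; m[:373,520:]=d
cv2.imwrite('pics/m3.png',m[:,:,::-1]); print(o['tool_pos'],o['opening'],o['gripper_force'])
print(proj('wrist',[o['tool_pos']+[0,0,-.003]],o))
```

```text
[0.64124991 0.26203139 0.10646309] 0.03706304559784413 29.99837383045815
[[319.93544648 306.65265003]]
```

View pics/m3.png

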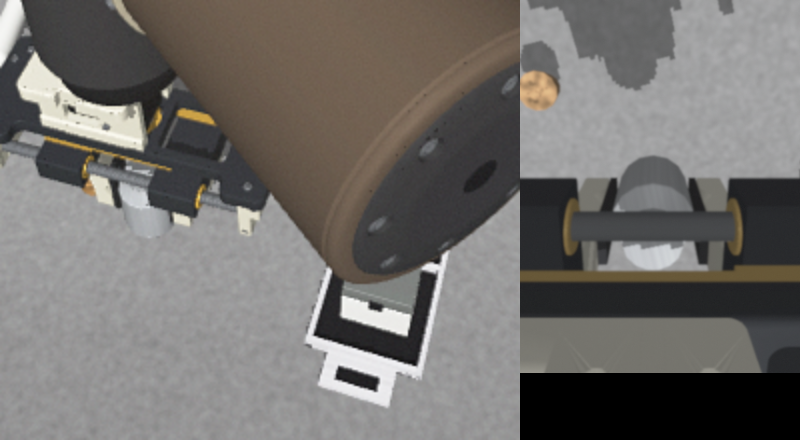

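The box sits centred in the tab compartment (m3 crop 375,300), and the weight hangs upright between the pads (655,210).

>>> apply_moves([
  {"travel":[22.5,41,0],"roll":0,"jaw":0},
  {"travel":[22.5,41,0],"roll":0,"jaw":0},
  {"travel":[22.5,41,0],"roll":0,"jaw":0},
  {"travel":[22.5,42,0],"roll":0,"jaw":0},
  {"travel":[0,0,0],"roll":0,"jaw":0},
  {"travel":[0,0,0],"roll":0,"jaw":0},
])

```text
clock: 8.35
tool_pos: [0.4575, 0.2106, 0.1034]
orientation: [179.9, -0.1, -103.1]
force: [1.5, 0.8, -1.7]
opening: 0.0368
gripper_force: 30.0
```

>>> apply_moves([
  {"travel":[0,0,35],"roll":0,"jaw":0},
  {"travel":[0,0,23],"roll":0,"jaw":0},
  {"travel":[0,0,3],"roll":0,"jaw":0},
  {"travel":[0,0,0],"roll":0,"jaw":0},
  {"travel":[0,0,0],"roll":0,"jaw":0},
])

```text
clock: 8.85
tool_pos: [0.4599, 0.2118, 0.0436]
orientation: [-180.0, 0.0, -103.2]
force: [0.1, 0.9, -3.1]
opening: 0.0372
gripper_force: 30.0
```

>>> apply_moves([
  {"travel":[0,0,2],"roll":0,"jaw":0},
  {"travel":[0,0,2],"roll":0,"jaw":0},
  {"travel":[0,0,0],"roll":0,"jaw":60},
  {"travel":[0,0,0],"roll":0,"jaw":60},
  {"travel":[0,0,0],"roll":0,"jaw":60},
  {"travel":[0,0,0],"roll":0,"jaw":60},
  {"travel":[0,0,-40],"roll":0,"jaw":60},
  {"travel":[0,0,-40],"roll":0,"jaw":60},
])

```text
clock: 9.65
tool_pos: [0.4583, 0.2106, 0.1192]
orientation: [179.9, -0.2, -103.2]
force: [1.5, 1.0, 0.9]
opening: 0.0598
gripper_force: 0.0
```

Run:
```python
from h import *
im=cv2.imread('pics/wrist0.png'); r=im[185:250,335:400].astype(int)
m=(r.min(2)>150); m=cv2.morphologyEx(m.astype(np.uint8),cv2.MORPH_CLOSE,np.ones((9,9)))
ys,xs=np.nonzero(m); print(xs.min()+335,xs.max()+335,ys.min()+185,ys.max()+185,len(xs))
T=dict(tool_pos=[.674575,0,.24772],orientation=[179.91,-.009,-90.0])
for x,y in [(.629,.004),(.629,.009),(.629,.014)]:
    a=np.linspace(0,6.28,40)
    C=np.concatenate([proj('wrist',[(x+.02*np.cos(t),y+.02*np.sin(t),z) for t in a],T) for z in(0,.04)])
    print(y,C.min(0).round(),C.max(0).round())
```

```text
347 386 203 238 912
0.004 [343. 188.] [385. 232.]
0.009 [343. 192.] [384. 237.]
0.014 [343. 197.] [384. 241.]
```

>>> apply_moves([
  {"travel":[26,-35,0],"roll":0,"jaw":80},
  {"travel":[26,-35,0],"roll":0,"jaw":80},
  {"travel":[26,-35,0],"roll":0,"jaw":80},
  {"travel":[26,-35,0],"roll":0,"jaw":80},
  {"travel":[27,-35,0],"roll":0,"jaw":80},
  {"travel":[27,-35,0],"roll":-8.5,"jaw":80},
  {"travel":[0,0,0],"roll":0,"jaw":80},
  {"travel":[0,0,0],"roll":0,"jaw":80},
])

```text
clock: 10.45
tool_pos: [0.6273, 0.0084, 0.1184]
orientation: [179.9, -0.0, -94.9]
force: [-0.1, 0.4, -0.1]
opening: 0.0799
gripper_force: 0.0
```

>>> apply_moves([
  {"travel":[0,0,40],"roll":0,"jaw":80},
  {"travel":[-1,0,44],"roll":0,"jaw":80},
  {"travel":[0,0,0],"roll":0,"jaw":80},
  {"travel":[0,0,0],"roll":0,"jaw":0},
  {"travel":[0,0,0],"roll":0,"jaw":0},
  {"travel":[0,0,0],"roll":0,"jaw":0},
  {"travel":[0,0,0],"roll":0,"jaw":0},
  {"travel":[0,0,0],"roll":0,"jaw":0},
  {"travel":[0,0,0],"roll":0,"jaw":0},
  {"travel":[0,0,0],"roll":0,"jaw":0},
])

```text
clock: 11.45
tool_pos: [0.6277, 0.0106, 0.0358]
orientation: [-179.9, 0.0, -94.7]
force: [-2.0, 1.0, 6.7]
opening: 0.0391
gripper_force: 30.0
```

>>> apply_moves([
  {"travel":[0,0,-40],"roll":0,"jaw":0},
  {"travel":[0,0,-40],"roll":0,"jaw":0},
  {"travel":[36,22,0],"roll":0,"jaw":0},
  {"travel":[36,22,0],"roll":0,"jaw":0},
  {"travel":[36,22,0],"roll":0,"jaw":0},
  {"travel":[36,22,0],"roll":0,"jaw":0},
  {"travel":[36,22,0],"roll":0,"jaw":0},
  {"travel":[36,22,0],"roll":0,"jaw":0},
  {"travel":[37,22,0],"roll":0,"jaw":0},
  {"travel":[0,0,0],"roll":0,"jaw":0},
])

```text
clock: 12.45
tool_pos: [0.4496, -0.2315, 0.1148]
orientation: [179.9, 0.0, -95.0]
force: [-0.7, 0.5, -1.3]
opening: 0.0393
gripper_force: 30.0
```

>>> apply_moves([
  {"travel":[0,0,0],"roll":0,"jaw":0},
])

```text
clock: 12.55
tool_pos: [0.4525, -0.2298, 0.1151]
orientation: [-180.0, 0.0, -94.8]
force: [-0.0, 0.3, -0.4]
opening: 0.0392
gripper_force: 30.0
```

Descend to about 0.041.

>>> apply_moves([
  {"travel":[0,0,40],"roll":0,"jaw":0},
  {"travel":[0,0,28],"roll":0,"jaw":0},
  {"travel":[0,0,4],"roll":0,"jaw":0},
  {"travel":[0,0,2],"roll":0,"jaw":0},
  {"travel":[0,0,0],"roll":0,"jaw":0},
])

```text
clock: 13.05
tool_pos: [0.4543, -0.2287, 0.0419]
orientation: [-179.9, -0.0, -94.6]
force: [0.2, 1.0, 0.4]
opening: 0.0393
gripper_force: 30.0
```

>>> apply_moves([
  {"travel":[0,0,1.5],"roll":0,"jaw":0},
  {"travel":[0,0,0],"roll":0,"jaw":60},
  {"travel":[0,0,0],"roll":0,"jaw":60},
  {"travel":[0,0,0],"roll":0,"jaw":60},
  {"travel":[0,0,0],"roll":0,"jaw":60},
  {"travel":[0,0,-40],"roll":0,"jaw":60},
  {"travel":[0,0,-40],"roll":0,"jaw":60},
])

```text
clock: 13.75
tool_pos: [0.4521, -0.2289, 0.1196]
orientation: [179.8, -0.0, -94.7]
force: [2.1, -0.9, 0.3]
opening: 0.0599
gripper_force: 0.0
```

>>> apply_moves([
  {"travel":[-22,-33,0],"roll":0,"jaw":87},
  {"travel":[-22,-33,0],"roll":0,"jaw":87},
  {"travel":[-22,-33,0],"roll":0,"jaw":87},
  {"travel":[-22,-33,0],"roll":0,"jaw":87},
  {"travel":[-22,-34,0],"roll":0,"jaw":87},
  {"travel":[0,0,0],"roll":0,"jaw":87},
  {"travel":[0,0,0],"roll":0,"jaw":87},
])

```text
clock: 14.45
tool_pos: [0.6277, -0.1324, 0.1187]
orientation: [179.9, -0.0, -94.7]
force: [-0.6, 0.3, 0.9]
opening: 0.0866
gripper_force: 0.0
```

>>> apply_moves([
  {"travel":[0,0,40],"roll":0,"jaw":87},
  {"travel":[0,0,41],"roll":0,"jaw":87},
  {"travel":[0,0,0],"roll":0,"jaw":87},
  {"travel":[0,0,0],"roll":0,"jaw":0},
  {"travel":[0,0,0],"roll":0,"jaw":0},
  {"travel":[0,0,0],"roll":0,"jaw":0},
  {"travel":[0,0,0],"roll":0,"jaw":0},
  {"travel":[0,0,0],"roll":0,"jaw":0},
  {"travel":[0,0,0],"roll":0,"jaw":0},
  {"travel":[0,0,0],"roll":0,"jaw":0},
])

```text
clock: 15.45
tool_pos: [0.6285, -0.1329, 0.0398]
orientation: [-179.9, -0.0, -94.7]
force: [-0.9, 1.1, 6.5]
opening: 0.05
gripper_force: 30.0
```

>>> apply_moves([
  {"travel":[0,0,-37],"roll":0,"jaw":0},
  {"travel":[0,0,-37],"roll":0,"jaw":0},
  {"travel":[7,41,0],"roll":0,"jaw":0},
  {"travel":[8,42,0],"roll":0,"jaw":0},
  {"travel":[8,42,0],"roll":0,"jaw":0},
  {"travel":[8,42,0],"roll":0,"jaw":0},
  {"travel":[0,0,0],"roll":0,"jaw":0},
  {"travel":[0,0,0],"roll":0,"jaw":0},
])

```text
clock: 16.25
tool_pos: [0.458, -0.1502, 0.1131]
orientation: [-180.0, 0.0, -94.7]
force: [1.2, 0.2, -0.3]
opening: 0.0504
gripper_force: 30.0
```

>>> apply_moves([
  {"travel":[0,0,37],"roll":0,"jaw":0},
  {"travel":[0,0,28],"roll":0,"jaw":0},
  {"travel":[0,0,3],"roll":0,"jaw":0},
  {"travel":[0,0,1],"roll":0,"jaw":0},
  {"travel":[0,0,0],"roll":0,"jaw":0},
])

```text
clock: 16.75
tool_pos: [0.4594, -0.1501, 0.0442]
orientation: [-180.0, -0.0, -94.7]
force: [-0.3, -0.0, -1.0]
opening: 0.0502
gripper_force: 30.0
```

>>> apply_moves([
  {"travel":[0,0,0.5],"roll":0,"jaw":0},
  {"travel":[0,0,0],"roll":0,"jaw":72},
  {"travel":[0,0,0],"roll":0,"jaw":72},
  {"travel":[0,0,0],"roll":0,"jaw":72},
  {"travel":[0,0,0],"roll":0,"jaw":72},
  {"travel":[0,0,-40],"roll":0,"jaw":72},
  {"travel":[0,0,-40],"roll":0,"jaw":72},
])

```text
clock: 17.45
tool_pos: [0.4576, -0.1502, 0.1232]
orientation: [179.8, -0.0, -94.7]
force: [0.3, 0.4, 0.5]
opening: 0.0721
gripper_force: 0.0
```

>>> apply_moves([
  {"travel":[19,-40,-16],"roll":0,"jaw":56},
  {"travel":[19,-40,-16],"roll":0,"jaw":56},
  {"travel":[19,-40,-16],"roll":0,"jaw":56},
  {"travel":[19,-40,-16],"roll":0,"jaw":56},
  {"travel":[19,-41,-16],"roll":0,"jaw":56},
  {"travel":[0,0,0],"roll":0,"jaw":56},
  {"travel":[0,0,0],"roll":0,"jaw":56},
])

```text
clock: 18.15
tool_pos: [0.6513, -0.2618, 0.202]
orientation: [179.9, 0.0, -94.8]
force: [-1.4, 0.2, -0.9]
opening: 0.0562
gripper_force: 0.0
```

Run:
```python
from h import *
o,b=snap('wrist','w4.png'); o2,s=snap('side','s4.png')
m=np.zeros((480,800,3),np.uint8); m[:,:400]=b[:,120:520]; m[:,400:]=cv2.resize(s[120:360,260:460],(400,480))
cv2.imwrite('pics/m4.png',m[:,:,::-1]); print(o['tool_pos'],o['orientation'])
a=np.linspace(0,6.28,60)
for x,y in [(.65,-.261),(.655,-.261)]: print(proj('wrist',[(x,y,.066)],o)-[120,0])
```

```text
[ 0.65133238 -0.26176597  0.20197198] [ 1.79926609e+02  1.99734938e-02 -9.47741782e+01]
[[202.06542801 228.46598603]]
[[195.97707392 228.94860362]]
```

View pics/m4.png

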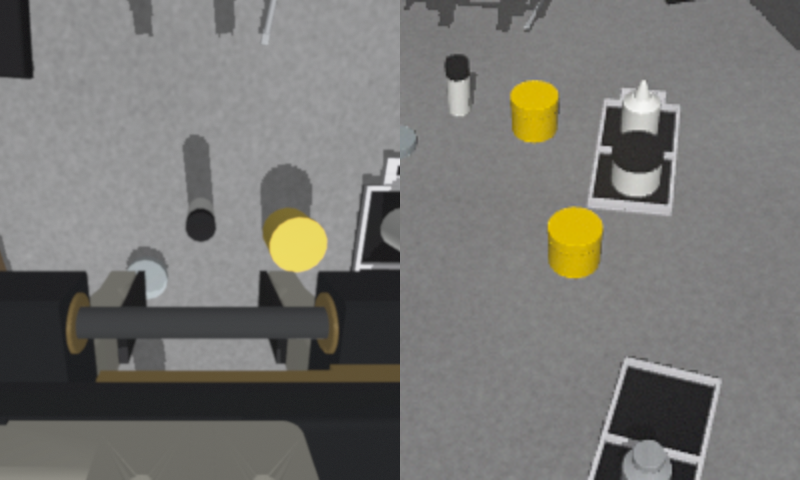

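m4: the vial cap is at crop (201,225), giving (0.651,-0.264). The dropper and jar stand centred in tray2. Next is the vial pick.

>>> apply_moves([
  {"travel":[2,0,45],"roll":0,"jaw":56},
  {"travel":[0,0,45],"roll":0,"jaw":56},
  {"travel":[0,0,43],"roll":0,"jaw":56},
  {"travel":[0,0,32],"roll":0,"jaw":56},
  {"travel":[0,0,0],"roll":0,"jaw":56},
  {"travel":[0,0,0],"roll":0,"jaw":0},
  {"travel":[0,0,0],"roll":0,"jaw":0},
  {"travel":[0,0,0],"roll":0,"jaw":0},
  {"travel":[0,0,0],"roll":0,"jaw":0},
  {"travel":[0,0,0],"roll":0,"jaw":0},
])

```text
clock: 19.25
tool_pos: [0.6516, -0.2634, 0.0395]
orientation: [-179.9, -0.0, -94.7]
force: [-0.5, 0.9, 6.3]
opening: 0.0247
gripper_force: 30.0
```

>>> apply_moves([
  {"travel":[0,0,0],"roll":0,"jaw":0},
  {"travel":[0,0,0],"roll":0,"jaw":0},
])

```text
clock: 19.45
tool_pos: [0.6516, -0.2634, 0.0395]
orientation: [-179.9, -0.0, -94.7]
force: [-1.8, 2.0, 6.8]
opening: 0.0246
gripper_force: 30.0
```

>>> apply_moves([
  {"travel":[0,0,-45],"roll":0,"jaw":0},
  {"travel":[0,0,-45],"roll":0,"jaw":0},
  {"travel":[-38,24,0],"roll":0,"jaw":0},
  {"travel":[-38,24,0],"roll":0,"jaw":0},
  {"travel":[-38,24,0],"roll":0,"jaw":0},
  {"travel":[-38,24,0],"roll":0,"jaw":0},
  {"travel":[-38,24,0],"roll":0,"jaw":0},
  {"travel":[-38,24,0],"roll":0,"jaw":0},
  {"travel":[-38,24,0],"roll":0,"jaw":0},
  {"travel":[-38,24,0],"roll":0,"jaw":0},
])

```text
clock: 20.45
tool_pos: [0.4836, 0.0568, 0.1284]
orientation: [-180.0, 0.0, -94.7]
force: [0.9, 1.1, -0.9]
opening: 0.0241
gripper_force: 30.0
```

>>> apply_moves([
  {"travel":[-38,24,0],"roll":0,"jaw":0},
  {"travel":[-37,25,0],"roll":0,"jaw":0},
  {"travel":[0,0,0],"roll":8.5,"jaw":0},
  {"travel":[0,0,0],"roll":0,"jaw":0},
  {"travel":[0,0,0],"roll":0,"jaw":0},
])

```text
clock: 20.95
tool_pos: [0.442, 0.1341, 0.1282]
orientation: [-180.0, 0.0, -103.0]
force: [0.2, -0.5, -0.1]
opening: 0.0248
gripper_force: 30.0
```

>>> apply_moves([
  {"travel":[0,0,42],"roll":0,"jaw":0},
  {"travel":[0,0,37],"roll":0,"jaw":0},
  {"travel":[0,0,3],"roll":0,"jaw":0},
  {"travel":[0,0,0],"roll":0,"jaw":0},
  {"travel":[0,0,0],"roll":0,"jaw":0},
])

```text
clock: 21.45
tool_pos: [0.4425, 0.134, 0.0471]
orientation: [-180.0, 0.0, -103.2]
force: [-0.1, 0.0, -0.3]
opening: 0.0244
gripper_force: 30.0
```

Lower 3 mm, release and retreat for a final look.

>>> apply_moves([
  {"travel":[0,0,2],"roll":0,"jaw":0},
  {"travel":[0,0,1],"roll":0,"jaw":0},
  {"travel":[0,0,0],"roll":0,"jaw":0},
  {"travel":[0,0,0],"roll":0,"jaw":50},
  {"travel":[0,0,0],"roll":0,"jaw":50},
  {"travel":[0,0,0],"roll":0,"jaw":50},
  {"travel":[0,0,0],"roll":0,"jaw":50},
  {"travel":[0,0,-40],"roll":0,"jaw":50},
  {"travel":[0,0,-40],"roll":0,"jaw":50},
  {"travel":[0,0,-40],"roll":0,"jaw":50},
])

```text
clock: 22.45
tool_pos: [0.4416, 0.1339, 0.1644]
orientation: [180.0, -0.0, -103.2]
force: [1.3, 0.5, -0.8]
opening: 0.0504
gripper_force: 0.0
```

>>> apply_moves([
  {"travel":[-12,-45,-15],"roll":0,"jaw":50},
  {"travel":[-12,-45,-15],"roll":0,"jaw":50},
  {"travel":[-30,-35,-10],"roll":0,"jaw":50},
  {"travel":[-30,-35,-10],"roll":0,"jaw":50},
  {"travel":[-40,0,0],"roll":0,"jaw":50},
  {"travel":[-40,0,0],"roll":0,"jaw":50},
  {"travel":[0,0,0],"roll":0,"jaw":50},
  {"travel":[0,0,0],"roll":0,"jaw":50},
])

```text
clock: 23.25
tool_pos: [0.6349, 0.2581, 0.2119]
orientation: [179.9, -0.1, -103.1]
force: [-0.5, -0.4, 0.1]
opening: 0.0499
gripper_force: 0.0
```

Run:
```python
from h import *
o,b=snap('scene','c5.png'); o2,s=snap('wrist','w5.png')
m=np.zeros((480,800,3),np.uint8); m[:300]=cv2.resize(b[170:350,140:480],(800,424))[:300]
m=np.vstack([cv2.resize(b[170:310,140:480],(800,330)),cv2.resize(s[:270],(640,270))[:, :].copy() if 0 else np.pad(s[:270],((0,0),(0,160),(0,0)))])
cv2.imwrite('pics/m5.png',m[:,:,::-1]); print(o2['tool_pos'],o2['orientation'],o2['clock'])
```

```text
[0.63476939 0.25724566 0.21237607] [ 1.79949911e+02 -5.91866160e-02 -1.03181554e+02] 23.3
```

View pics/m5.png

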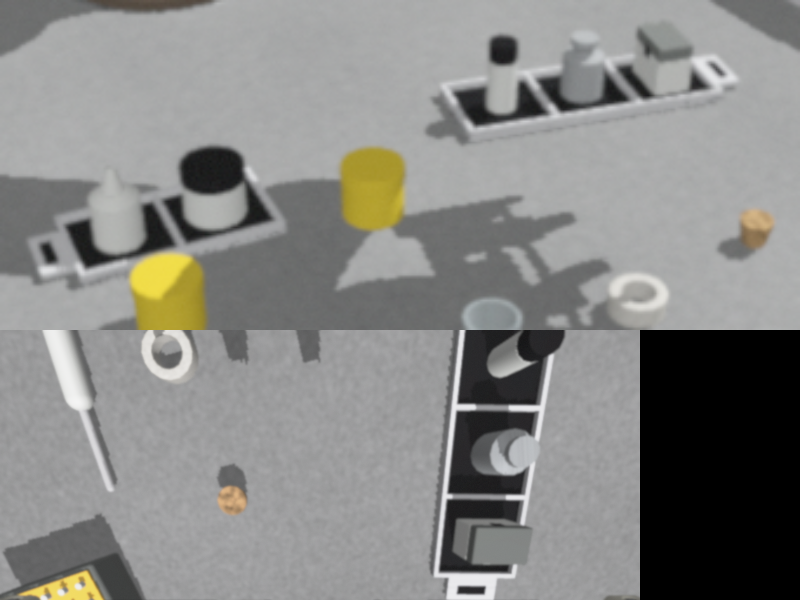

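m5: all five things stand upright in their compartments, and the beaker and tape haven't moved. I'll check the tray3 offsets numerically, then hand in.

Run:
```python
from h import *
o=dict(tool_pos=[.63477,.25725,.21238],orientation=[179.95,-.06,-103.18])
p=w('wrist',[(523,120),(499,215),(509,35)],[.062,.052,.01],o)[:2]
lid=w('wrist',[(470,196),(532,197),(528,233),(470,231)],.052,o).mean(0)
a=np.radians(76.7); Y=np.array([np.cos(a),np.sin(a)]); X=np.array([Y[1],-Y[0]])
for n,q in(('weight',p[0]),('box',lid)):
    d=q[:2]-[.4595,.2117]; print(n,(d@X).round(4),(d@Y).round(4))
s=w('scene',[(140+503*.425,170+105*.425),(140+580*.425,170+95*.425),(140+118*.425,170+242*.425),(140+214*.425,170+218*.425)],.004)
for q in s[:2]: d=q[:2]-[.4595,.2117]; print('base3',(d@X).round(3),(d@Y).round(3))
a=np.radians(-94.6); Y=np.array([np.cos(a),np.sin(a)]); X=np.array([Y[1],-Y[0]])
for q in s[2:]: d=q[:2]-[.457,-.19]; print('base2',(d@X).round(3),(d@Y).round(3))
```

```text
weight -0.0002 -0.0008
box 0.0015 0.0783
base3 -0.0 -0.074
base3 0.004 -0.001
base2 -0.006 0.041
base2 -0.008 -0.037
```

```bash
python3 -c "
from plant import ctrl
print(ctrl.close_job())"
```

```text
the job is handed in; nothing more can be done
None
```

Both kits are made up and the job is handed in at about 23 s: all five things stood upright, by my camera measurements within about 8 mm of their compartment centres, and in the last pictures the beaker and tape appeared unmoved; the hand-in gave no verdict.

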